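# Vent the vacuum chamber, then hold its sprung lid just below balance

### The arm

A 7-joint arm with a two-finger parallel gripper is mounted at the origin on a cart in front of the work surface, level with it; the furniture and walls round the work are solid. World frame = base frame: x ahead of the robot, y to its left, z up, the work surface at z = 0. Lengths are in m, angles in degrees, forces in N, time in s.
With the tool pointing down it reaches from about 0.4 to 0.875 m from the base axis. Payload 4.4 kg.
Tool frame: the origin (TCP) lies at the very end of the fingers, on their centre line; the grasp point (between the pads) lies 19 mm behind it; z points along the fingers, y is the line along which they close (so a half turn about z gives the same grasp; the last joint's range is limited). The gripper opens to 85 mm and grips with 20 to 120 N. Pads are 22 mm wide; open, the fingers measure 114 mm over their backs; the gripper's body (76 mm by 85 mm) begins 54 mm behind the grasp point. The pads swing forward as they close: fully open they stand 13 mm farther back than shut.
Start: joints at [62.063, 36.005, 2.206, 86.941, -1.547, 57.084, -1.146], TCP at [0.266, -0.593, 0.231] pointing down, gripper open.
Joint ranges: [-175.42, 175.42], [-21.48, 121.26], [-71.46, 75.88], [10.55, 141.38], [-63.04, 243.04], [13.31, 113.54], [-168.57, 168.57]. Speed limits (degrees/s): [147.25, 147.25, 180, 180, 180, 180, 180].

### API

Orientations are given as a 3x3 rotation matrix whose columns are the frame's x, y, z axes.
In Python, from bench import robot gives the robot as it stands.
- The arm moves only by the tool arm_command, never from a script. Its arguments are lists of equal length, an entry for each row: "offset": the shift along the tool's x, y, z as a fraction of full scale, a list of three; "turn": the turn, a rotation vector about the tool's x, y, z as a fraction of full scale, a list of three. A call has 1 to 10 rows; each row shifts and turns the commanded pose from where the row before left it, along the tool's axes as they then stand; what a row does not reach is not made up. Full scale, the value 1, is 0.1 m for a shift and 180 degrees for a turn. A row lasts 1/8 s, in which the tool goes at most 62.5 mm and 10.7 degrees, less where a joint would pass 70% of its speed; a pose out of reach is approached as far as the arm can. A call with a number of a shift or a turn outside -1 to 1 is refused whole. A call with a gripper value outside its range is refused whole. "jaw" is the closure, from -1 (fully open) to 1 (shut), so that 0 is half open, set as the call begins (left out, the last holds). The fingers move at their own pace and stop on an object; "grip_force" is the grip in N (left out, the last holds). Time passes only in rows, so rows that do not move let the fingers close. It gives the time, the measured TCP pose, the force, the opening and the grip force at its end, in the units of the state.
- robot.sense(): the state, without advancing time (a new reading comes with each control period).
- robot.read_camera(name): name is "scene" or "top"; returns the picture (420x560x3 uint8, blue, green, red); there is no depth.
- robot.camera_model(name): a dict with "fov_y" (degrees; the focal length in pixels is half the picture's height over the tangent of half this angle, whatever the lens; pixels are square), "cx", "cy" (the principal point, pixels), "R" (3x3) and "t" (3): a world point X has camera coordinates R X + t. Camera axes: x right, y down, z forward; pixel columns grow to the right and rows downward; lengths in m; the calibration is good to about 2 mm. A picture is of the moment at which its call begins. camera_model takes no time and is no camera call.
- robot.job_done(): hands the job in; it is judged then, once.
Trained networks look in the newest picture that a camera, given by its name, has taken for a name from the list of things; names that differ only in an ending like _2 or _b are one class to them, and where a whole thing is asked for, a point or a joint stands for the part that bears it (a point fixed in the world has none). Each returns a list of dicts, best first, with "conf" (0 to 1); they miss things now and then, are a little off and sometimes report something else, mostly with a low value. They report only what shows in the picture. A call takes as long as a camera call. They do not tell look-alikes from the thing itself.
- robot.boxes_of(camera, query): "centre" ([x, y, z] in m, in the coordinates of the camera as it stood for that picture, good to about 4 mm: the middle of the surface that is visible of it).
The state is a dict: "clock": time; "joints": joint angles; "qvel": joint speeds; "joint_efforts": joint torques, N m; "ee_pos": TCP position; "orientation": TCP orientation; "ft_force": force on the tool from outside, world axes, zero at the start; "wrist_torque": the same for the moment, N m; "gripper_width": finger opening in m; "gripper_force": force on a finger pad.
Only numpy, scipy, OpenCV 4.12 (cv2) and the standard library are available. Lean on these libraries where they do the work, as an engineer would, in place of code of your own. Each camera call takes 0.05 s, during which the arm holds its last target. There are 200 camera calls.

### The job

Vent the blue vacuum chamber by turning its vent valve to 60 degrees (the green mark on the dial) and let go of it; only then lift the chamber's sprung lid by its steel pull bar past its balance point (the lid's red pointer clearly beyond the white line on the black scale drum), without letting it run into the red zone. Then ease the lid back and finish still holding it for me while I look at its hinge spring, at rest just below the balance point with the pointer in the green band: do not let go at the end. Leave the black jar, the solder spool and the green tape measure where they stand.

Things in the scene. Friction and masses are not known exactly. Their poses are not given: they have to be found in the camera images.
- chamber: Blue vacuum chamber, a box 180 x 230 x 85 mm fixed on the bench; origin under its centre, -x its front towards the robot. A 16 mm thick lid frame with a clear pane lies on it, hinged at the rear. At its right end (121 to 147 mm to its -y) stands a black scale drum of 54 mm radius about the hinge axis: green band, white line, red zone; a red pointer on the lid runs over it.
- vent: The vent valve's fixed block, 42 x 44 mm, beside the chamber's left (+y) side, 185 mm from the chamber's middle; its place along that side varies. Origin under its centre, axes as the chamber's. On it, a white dial of 92 mm diameter, face 87 mm above the bench, with black marks at 0, 30 and 90 degrees and a broad green one at 60.
- valve_grip (a point): Centre of the vent valve's handle, 104 mm above the bench and 17 mm above the dial: a black bar 56 mm long, 13 mm wide, 22 mm tall, turning about the vertical through this point. x lies along the bar, whose red end points to -x; y across it; z up.
- valve (a joint): Opening angle of the vent valve, rad: 0 closed (red end towards the chamber's front), grows counter-clockwise seen from above, to 1.571. The wanted 60 degrees is 1.047, at the green mark. It turns with light friction (about 0.06 N m) and stays where it is left.
- lid_bar (a point): Middle of the lid's pull bar, a round steel bar of 12 mm diameter, 120 mm long between its two end arms, parallel to the hinge. Its axes turn with the lid: y along the bar, -x outwards from the lid, z normal to the lid. With the lid shut it is 97 mm above the bench, with 37 mm free between bar and lid.
- lid_hinge (a point): Fixed point on the middle of the lid's hinge axis, at the chamber's rear, 97 mm above the bench; y along the hinge, -x to the chamber's front, z up. With the lid at angle q the bar's middle is 0.215 cos(q) m in front of it (-x) and 0.215 sin(q) m above it.
- lid (a joint): Opening angle of the lid, rad: 0 shut, grows as the bar goes up and back, end stop 1.75. A spring carries part of its weight: below the balance point at 1.15 it falls shut by itself, above it springs open; at the bar 2 to 3 N lift it, under 1 N near balance. On the drum: green band 0.90 to 1.10, white line 1.15, red zone from 1.60.
- jar_mid (a point): Bystander: the black jar, 64 mm in diameter, 96 mm tall, standing; point at its centre.
- spool_mid (a point): Bystander: the solder spool, 54 mm in diameter, 37 mm tall, standing on end; point at its centre.
- tape_mid (a point): Bystander: the green tape measure, 39 x 79 x 63 mm; point at its centre.
Things that resemble listed ones, but are neither listed nor needed, are in the scene too. What is shaped like the vent but orange is not meant.

How it is judged (in metres and radians):
On the way, in this order (a step that is already met when the one before it is completed fails the run):
1. the vent valve stands at 60 degrees (within 6) and is let go, the lid still shut (value of joint valve between 0.942 and 1.152 rad and contact force between the arm and valve below 0.1 N and value of joint lid below 0.1 rad), for 0.2 s.
2. the lid is raised past its balance point (value of joint lid above 1.22 rad), for 0.2 s.
At the end, for the whole second after the job is handed in: The robot's fingers still hold the lid, which rests between 0.88 and 1.12 rad (the green band, just below balance at 1.15); the vent valve stands at 60 degrees within 6; the jar, spool and tape measure stand within 3 cm of where they were (value of joint lid between 0.88 and 1.12 rad and velocity of joint lid between -0.05 and 0.05 rad/s and contact force between the fingers and lid above 0.1 N and value of joint valve between 0.942 and 1.152 rad and distance of each of jar_mid, spool_mid, tape_mid from where it was at the start of the episode below 0.03 m); the arm keeps its last pose, push and grip.
It fails at once if the lid is let run open into the red zone (1.60 rad) (value of joint lid above 1.6 rad).
It fails at once if the lid is lifted before the chamber is vented (valve under 54 degrees) (value of joint lid above 0.15 rad and value of joint valve below 0.942 rad).
It fails at once if the jar, spool or tape measure is moved by more than 3 cm (distance of any of jar_mid, spool_mid, tape_mid from where it was at the start of the episode above 0.03 m).
It also fails if it takes over 59 s, if anything falls off the work surface, if the arm or the gripper's body presses on something with over 40 N, if the wrist force passes 120 N, or if a joint passes its speed limit or range.

## Working session

There is one attempt and no reset: what is moved stays moved. The work goes in short steps, Python scripts to look and compute and a tool call to move; the robot and the scene stay as the last step left them, time stands still between calls to the robot, and variables do not carry over. Pictures are saved under pics/ and viewed, at most 10 in all, crops included, and the job is handed in when it is done.

Besides the shell and the picture viewer there is one more tool, called by a JSON object that holds its "method" and its "body", one argument or row to a line. arm_command: Moves the arm, as the interface text tells. Shift numbers are shares of 0.1 m and turn numbers shares of 180 degrees, none past 1 either way. Its arguments: {"type":"object","properties":{"offset":{"type":"array"},"turn":{"type":"array"},"jaw":{"type":"number"},"grip_force":{"type":"number"}},"required":["offset","turn"]}

```bash
ls; mkdir -p pics; python3 - <<'E'
from bench import robot
import cv2,numpy as np
s=robot.sense();print(s['clock'],s['ee_pos'],np.round(s['orientation'],3))
a=robot.read_camera("scene");b=robot.read_camera("top")
cv2.imwrite("pics/a.png",a);cv2.imwrite("pics/b.png",b)
for c in("scene","top"):
    m=robot.camera_model(c);R=np.array(m['R']);t=np.array(m['t'])
    print(c,m['fov_y'],m['cx'],m['cy'],(-R.T@t).round(3))
    for q in("chamber","vent","valve_grip","lid_bar","jar_mid","spool_mid","tape_mid"):
        for d in robot.boxes_of(c,q)[:3]:
            p=np.array(d['centre']);f=210/np.tan(np.radians(m['fov_y']/2))
            print(q,round(d['conf'],2),(R.T@(p-t)).round(3),(p[:2]/p[2]*f+[m['cx'],m['cy']]).round())
E
```

```text
pics
0.0 [ 0.26587196 -0.59245991  0.23039102] [[ 0.912  0.409 -0.001]
 [ 0.409 -0.912  0.002]
 [-0.    -0.002 -1.   ]]
scene 48.82265000211366 281.6911711995311 218.61617619436396 [0.278 0.627 0.877]
chamber 0.68 [0.583 0.07  0.104] [258. 227.]
vent 0.84 [ 0.37  -0.188  0.089] [384. 179.]
vent 0.82 [0.589 0.244 0.089] [218. 295.]
valve_grip 0.84 [0.591 0.239 0.111] [218. 287.]
valve_grip 0.73 [ 0.374 -0.2    0.106] [385. 170.]
lid_bar 0.92 [0.579 0.063 0.107] [261. 224.]
jar_mid 0.69 [ 0.491 -0.121  0.074] [326. 189.]
spool_mid 0.57 [ 0.588 -0.161  0.04 ] [295. 178.]
tape_mid 0.88 [0.451 0.244 0.048] [284. 329.]
top 53.91660333770641 279.3157915167072 207.3825275366398 [0.432 0.008 1.041]
chamber 0.96 [0.594 0.041 0.102] [274. 191.]
chamber 0.51 [0.595 0.231 0.11 ] [191. 192.]
vent 0.63 [ 0.374 -0.207  0.086] [385. 286.]
vent 0.59 [0.596 0.23  0.089] [193. 193.]
valve_grip 0.59 [ 0.373 -0.205  0.111] [387. 287.]
valve_grip 0.52 [0.599 0.229 0.116] [191. 190.]
lid_bar 0.93 [0.58  0.047 0.103] [271. 197.]
jar_mid 0.83 [ 0.494 -0.143  0.098] [355. 233.]
jar_mid 0.63 [0.594 0.04  0.102] [274. 191.]
spool_mid 0.93 [ 0.591 -0.16   0.039] [357. 195.]
```

View pics/a.png

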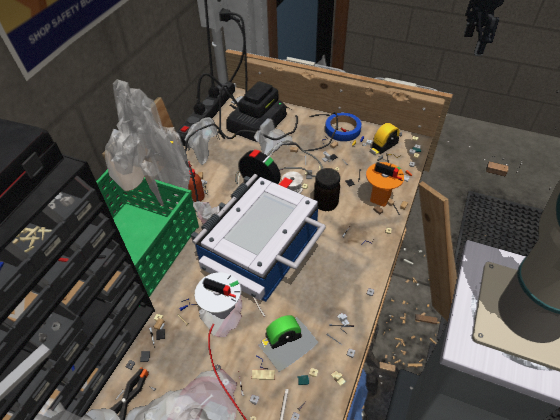

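View pics/b.png

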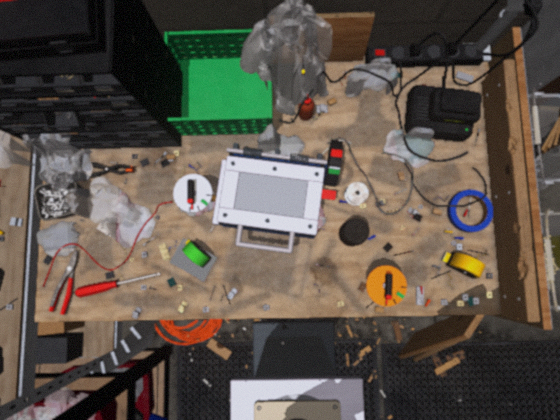

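Candidates for the valve: white dial at scene (218,287) / top (191,192), and the orange look-alike at scene (385,172) / top (386,286). White, beside the chamber's left, is the right one. The tape measure is the green one at top (194,252); the yellow one at (464,263) is a look-alike. I'll check this in a close crop.

```bash
python3 - <<'E'
import cv2
b=cv2.imread("pics/b.png");cv2.imwrite("pics/c.png",cv2.resize(b[130:280,160:360],None,fx=4,fy=4,interpolation=cv2.INTER_CUBIC))
E
```

```text
(no output)
```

View pics/c.png

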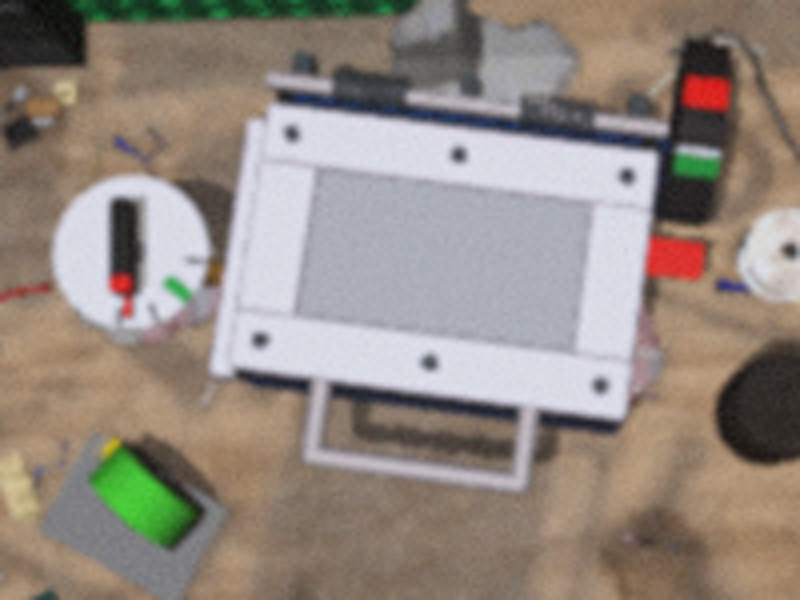

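White dial: centre at crop (130,252), red end at the front, so it is closed, with the green mark at (178,290). Pull bar corners at crop (313,453) and (522,482). Now I'll turn these into poses.

```bash
cat > h.py <<'E'
from bench import robot
import numpy as np
from scipy.spatial.transform import Rotation as Ro
def ray(cam,px,z):
    m=robot.camera_model(cam);R=np.array(m['R']);t=np.array(m['t']);f=210/np.tan(np.radians(m['fov_y']/2))
    c=-R.T@t;d=R.T@np.array([(px[0]-m['cx'])/f,(px[1]-m['cy'])/f,1]);return c+d*(z-c[2])/d[2]
def go(p,yaw):
    "shift & turn in tool axes to tool-down pose, tool x at yaw (deg)"
    s=robot.sense();R=np.array(s['orientation']);a=np.radians(yaw)
    T=np.array([[np.cos(a),np.sin(a),0],[np.sin(a),-np.cos(a),0],[0,0,-1]])
    print('at',np.round(s['ee_pos'],4),'t',s['clock'],'F',np.round(s['ft_force'],1),'w',s['gripper_width'])
    print('shift(first) /0.1:',(R.T@(np.array(p)-s['ee_pos'])/.1).round(3),'turn deg tool:',Ro.from_matrix(R.T@T).as_rotvec(degrees=True).round(2))
E
python3 - <<'E'
from h import *
c=lambda x,y:(160+(x-1.5)/4,130+(y-1.5)/4)
L=ray('top',c(313,453),.103);r=ray('top',c(522,482),.103);d=L-r
print('bar',L,r,(L+r)/2,np.linalg.norm(d),'yaw',np.degrees(np.arctan2(-d[0],d[1])))
a=ray('top',c(293,133),.101);b=ray('top',c(628,176),.101);d=a-b;print('yaw2',np.degrees(np.arctan2(-d[0],d[1])))
a=ray('top',c(260,340),.101);b=ray('top',c(600,385),.101);d=a-b;print('yaw3',np.degrees(np.arctan2(-d[0],d[1])))
print('dial',ray('top',c(131,253),.087))
h1=ray('top',c(125,199),.115);h2=ray('top',c(121,293),.115);print('handle',h1,h2,(h1+h2)/2)
go([.597,.231,.2],-8)
E
```

```text
bar [0.47622017 0.12447384 0.103     ] [0.45747371 0.00617407 0.103     ] [0.46684694 0.06532395 0.103     ] 0.11977589732112096 yaw -9.004545828692796
yaw2 -8.872958005999857
yaw3 -8.796572166615512
dial [0.59656605 0.23312665 0.087     ]
handle [0.62323314 0.23025617 0.115     ] [0.56877788 0.23206934 0.115     ] [0.59600551 0.23116276 0.115     ]
at [ 0.2662 -0.593   0.2313] t 0.8 F [0.6 0.8 0.5] w 0.08524941882075956
shift(first) /0.1: [ 6.392 -6.164  0.313] turn deg tool: [ 0.   -0.   32.16]
```

{"method": "arm_command", "body": {
  "offset": [
    [0.4, -0.385, 0],
    [0.4, -0.385, 0],
    [0.4, -0.385, 0],
    [0.4, -0.385, 0],
    [0.4, -0.385, 0],
    [0.4, -0.385, 0],
    [0.4, -0.385, 0],
    [0.4, -0.385, 0],
    [0.4, -0.385, 0],
    [0.4, -0.385, 0]
  ],
  "turn": [
    [0, 0, 0],
    [0, 0, 0],
    [0, 0, 0],
    [0, 0, 0],
    [0, 0, 0],
    [0, 0, 0],
    [0, 0, 0],
    [0, 0, 0],
    [0, 0, 0],
    [0, 0, 0]
  ],
  "jaw": -1,
  "grip_force": 30
}}

```text
clock: 2.05
ee_pos: [0.4742, -0.0764, 0.2317]
orientation: [[0.912, 0.409, 0.001], [0.409, -0.912, -0.0], [0.001, 0.001, -1.0]]
ft_force: [0.7, -0.7, -0.2]
gripper_width: 0.0852
gripper_force: 0.0
```

```bash
python3 -c "
from h import *
go([.597,.231,.17],-6);print(robot.sense()['joints'])"
```

```text
at [ 0.4742 -0.0764  0.2317] t 2.05 F [ 0.7 -0.7 -0.2] w 0.0852058731136633
shift(first) /0.1: [ 2.378 -2.303  0.617] turn deg tool: [ 2.000e-02 -6.000e-02  3.016e+01]
[  6.45183818  22.18071719  -0.89098564 113.25724893   0.49117527
  44.50151881 -60.56542946]
```

{"method": "arm_command", "body": {
  "offset": [
    [0.4, -0.385, 0.1],
    [0.4, -0.385, 0.1],
    [0.4, -0.385, 0.1],
    [0.4, -0.385, 0.1],
    [0.4, -0.385, 0.1],
    [0.38, -0.38, 0.12],
    [0, 0, 0],
    [0, 0, 0],
    [0, 0, 0],
    [0, 0, 0]
  ],
  "turn": [
    [0, 0, 0],
    [0, 0, 0],
    [0, 0, 0],
    [0, 0, 0],
    [0, 0, 0],
    [0, 0, 0],
    [0, 0, 0.056],
    [0, 0, 0.056],
    [0, 0, 0.056],
    [0, 0, 0]
  ]
}}

```text
clock: 3.3
ee_pos: [0.5962, 0.2299, 0.1693]
orientation: [[0.995, -0.104, 0.0], [-0.104, -0.995, -0.001], [0.0, 0.0, -1.0]]
ft_force: [-0.2, -0.3, -0.4]
gripper_width: 0.0853
gripper_force: 0.0
```

```bash
python3 - <<'E'
from h import *
import cv2
go([.597,.231,.093],-6);print(robot.sense()['joints'][6])
a=robot.read_camera("scene");b=robot.read_camera("top")
f=lambda i,x,y:cv2.resize(i[y:y+130,x:x+130],None,fx=3,fy=3,interpolation=cv2.INTER_CUBIC)
cv2.imwrite("pics/d.png",np.hstack([f(a,150,210),f(b,125,130)]))
E
```

```text
at [0.5962 0.2299 0.1693] t 3.3 F [-0.2 -0.3 -0.4] w 0.08528900496816881
shift(first) /0.1: [ 0.006 -0.012  0.763] turn deg tool: [ 0.03 -0.02  0.05]
-114.08661564721699
```

View pics/d.png

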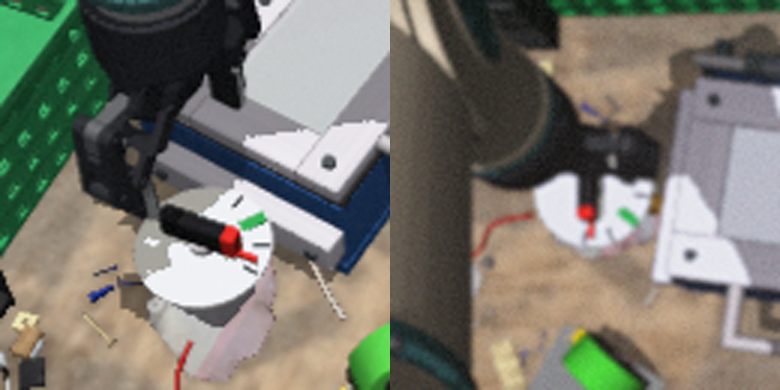

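The picture shows the handle between the fingers, with its red end near the 0 mark and the green mark about 55° further on. The white rail on the chamber's side is about 57 mm from the dial axis, so I'll go down with the jaw only part open.

{"method": "arm_command", "body": {
  "offset": [
    [0, 0, 0],
    [0, 0, 0],
    [0, 0, 0],
    [0.01, -0.01, 0.2],
    [0, 0, 0.2],
    [0, 0, 0.2],
    [0, 0, 0.15],
    [0, 0, 0]
  ],
  "turn": [
    [0, 0, 0],
    [0, 0, 0],
    [0, 0, 0],
    [0, 0, 0],
    [0, 0, 0],
    [0, 0, 0],
    [0, 0, 0],
    [0, 0, 0]
  ],
  "jaw": -0.3
}}

```text
clock: 4.4
ee_pos: [0.5966, 0.2303, 0.0932]
orientation: [[0.994, -0.106, -0.002], [-0.106, -0.994, -0.001], [-0.002, 0.001, -1.0]]
ft_force: [0.4, -0.3, 0.3]
gripper_width: 0.0556
gripper_force: 0.0
```

{"method": "arm_command", "body": {
  "offset": [
    [0, 0, 0],
    [0, 0, 0],
    [0, 0, 0],
    [0, 0, 0],
    [0, 0, 0],
    [0, 0, 0]
  ],
  "turn": [
    [0, 0, 0],
    [0, 0, 0],
    [0, 0, 0],
    [0, 0, 0],
    [0, 0, 0],
    [0, 0, 0]
  ],
  "jaw": 1
}}

```text
clock: 5.15
ee_pos: [0.5993, 0.2348, 0.0958]
orientation: [[0.995, -0.104, 0.005], [-0.104, -0.995, 0.006], [0.005, -0.006, -1.0]]
ft_force: [3.5, 6.3, -0.7]
gripper_width: 0.012
gripper_force: 32.8
```

{"method": "arm_command", "body": {
  "offset": [
    [0.02, -0.05, 0],
    [0.02, -0.02, 0],
    [0, 0, 0],
    [0, 0, 0]
  ],
  "turn": [
    [0, 0, 0],
    [0, 0, 0],
    [0, 0, 0],
    [0, 0, 0]
  ]
}}

```text
clock: 5.65
ee_pos: [0.5994, 0.2349, 0.0956]
orientation: [[0.994, -0.106, -0.006], [-0.106, -0.994, -0.003], [-0.005, 0.004, -1.0]]
ft_force: [-9.0, -3.5, 12.4]
gripper_width: 0.0122
gripper_force: 34.6
```

{"method": "arm_command", "body": {
  "offset": [
    [0, 0, 0],
    [0, 0, 0],
    [0, 0, 0],
    [0, 0, 0],
    [0, 0, 0],
    [0, 0, 0],
    [0, 0, 0],
    [0, 0, 0],
    [0, 0, 0],
    [0, 0, 0]
  ],
  "turn": [
    [0, 0, -0.04],
    [0, 0, -0.04],
    [0, 0, -0.04],
    [0, 0, -0.04],
    [0, 0, -0.04],
    [0, 0, -0.04],
    [0, 0, -0.04],
    [0, 0, -0.04],
    [0, 0, 0],
    [0, 0, 0]
  ]
}}

```text
clock: 6.9
ee_pos: [0.5984, 0.2375, 0.0957]
orientation: [[0.621, 0.783, -0.006], [0.783, -0.621, -0.001], [-0.005, -0.004, -1.0]]
ft_force: [-10.5, 0.5, 13.8]
gripper_width: 0.0121
gripper_force: 34.6
```

```bash
python3 -c "
from h import *
go([.6,.236,.094],51.1);s=robot.sense();print(s['wrist_torque'])"
```

```text
at [0.5984 0.2375 0.0957] t 6.9 F [-10.5   0.5  13.8] w 0.01207616107989398
shift(first) /0.1: [-0.001  0.022  0.017] turn deg tool: [-0.24  0.28  0.48]
[-0.07399163  2.05379786  0.04760951]
```

{"method": "arm_command", "body": {
  "offset": [
    [-0.025, -0.03, -0.02],
    [0, 0, 0],
    [0, 0, 0]
  ],
  "turn": [
    [0, 0, 0],
    [0, 0, 0],
    [0, 0, 0]
  ]
}}

```text
clock: 7.28
ee_pos: [0.5982, 0.2375, 0.0959]
orientation: [[0.622, 0.783, -0.0], [0.783, -0.622, 0.0], [0.0, -0.0, -1.0]]
ft_force: [2.9, 3.6, -8.6]
gripper_width: 0.0121
gripper_force: 31.8
```

{"method": "arm_command", "body": {
  "offset": [
    [0, 0, 0],
    [0, 0, 0],
    [0, 0, 0],
    [0, 0, 0],
    [0, 0, -0.25],
    [0, 0, -0.5],
    [0, 0, -0.5],
    [0, 0, -0.2]
  ],
  "turn": [
    [0, 0, 0],
    [0, 0, 0],
    [0, 0, 0],
    [0, 0, 0],
    [0, 0, 0],
    [0, 0, 0],
    [0, 0, 0],
    [0, 0, 0]
  ],
  "jaw": -0.4
}}

```text
clock: 8.28
ee_pos: [0.5996, 0.2377, 0.2451]
orientation: [[0.622, 0.783, 0.005], [0.783, -0.622, 0.002], [0.005, 0.003, -1.0]]
ft_force: [0.3, 0.4, -0.6]
gripper_width: 0.0597
gripper_force: 0.0
```

```bash
python3 - <<'E'
from h import *
import cv2
go([.467,.065,.18],81.1)
a=robot.read_camera("scene");b=robot.read_camera("top")
f=lambda i,x,y:cv2.resize(i[y:y+130,x:x+130],None,fx=3,fy=3,interpolation=cv2.INTER_CUBIC)
cv2.imwrite("pics/e.png",np.hstack([f(a,150,210),f(b,125,130)]))
E
```

```text
at [0.5996 0.2377 0.2451] t 8.275 F [ 0.3  0.4 -0.6] w 0.05971571379342164
shift(first) /0.1: [-2.18   0.035  0.64 ] turn deg tool: [  0.22  -0.23 -29.58]
```

View pics/e.png

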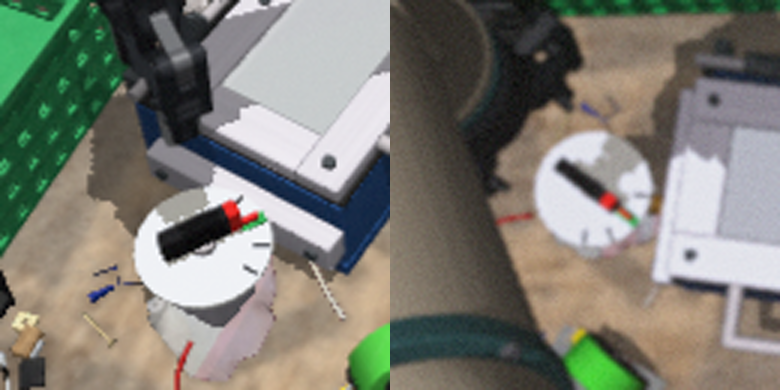

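The picture shows the handle's red pointer on the green mark; pixel measurement gives about 60.5°. The gripper is clear, so I'll go to the pull bar next.

{"method": "arm_command", "body": {
  "offset": [
    [-0.54, 0.008, 0],
    [-0.54, 0.008, 0],
    [-0.54, 0.008, 0],
    [-0.53, 0.008, 0.2],
    [0, 0, 0.2],
    [0, 0, 0.2],
    [0, 0, 0],
    [0, 0, 0]
  ],
  "turn": [
    [0, 0, 0],
    [0, 0, 0],
    [0, 0, 0],
    [0, 0, 0],
    [0, 0, -0.055],
    [0, 0, -0.055],
    [0, 0, -0.055],
    [0, 0, 0]
  ],
  "jaw": 0.1
}}

```text
clock: 9.38
ee_pos: [0.466, 0.0664, 0.1802]
orientation: [[0.154, 0.988, -0.003], [0.988, -0.154, 0.0], [-0.0, -0.003, -1.0]]
ft_force: [0.3, 0.6, 0.8]
gripper_width: 0.0384
gripper_force: 0.0
```

```bash
python3 - <<'E'
from h import *
import cv2
go([.468,.067,.08],81.1)
a=robot.read_camera("scene")
for c in("scene",):
    m=robot.camera_model(c);R=np.array(m['R']);t=np.array(m['t'])
    for d in robot.boxes_of(c,"lid_bar"): print(d['conf'],(R.T@(np.array(d['centre'])-t)).round(3))
cv2.imwrite("pics/f.png",cv2.resize(a[130:290,180:380],None,fx=3,fy=3,interpolation=cv2.INTER_CUBIC))
E
```

```text
at [0.466  0.0664 0.1802] t 9.375 F [0.3 0.6 0.8] w 0.03840469776286115
shift(first) /0.1: [0.009 0.022 1.002] turn deg tool: [-0.15  0.01  0.01]
0.64 [0.577 0.067 0.103]
```

View pics/f.png

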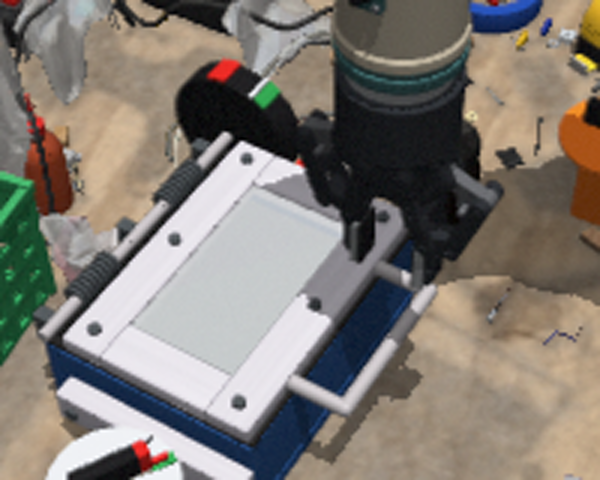

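The fingers straddle the bar (seen at about (400,290) in the crop), with the inner finger over the gap before the lid. I'll go down and close.

{"method": "arm_command", "body": {
  "offset": [
    [0.01, 0.02, 0.3],
    [0, 0, 0.3],
    [0, 0, 0.2],
    [0, 0, 0.1],
    [0, 0, 0.08],
    [0, 0, 0]
  ],
  "turn": [
    [0, 0, 0],
    [0, 0, 0],
    [0, 0, 0],
    [0, 0, 0],
    [0, 0, 0],
    [0, 0, 0]
  ]
}}

```text
clock: 10.22
ee_pos: [0.4691, 0.0675, 0.0833]
orientation: [[0.153, 0.988, 0.0], [0.988, -0.153, -0.0], [-0.0, 0.0, -1.0]]
ft_force: [0.7, -0.0, 0.2]
gripper_width: 0.0383
gripper_force: 0.0
```

{"method": "arm_command", "body": {
  "offset": [
    [0, 0, 0],
    [0, 0, 0],
    [0, 0, 0],
    [0, 0, 0],
    [0, 0, 0],
    [0, 0, 0]
  ],
  "turn": [
    [0, 0, 0],
    [0, 0, 0],
    [0, 0, 0],
    [0, 0, 0],
    [0, 0, 0],
    [0, 0, 0]
  ],
  "jaw": 1,
  "grip_force": 25
}}

```text
clock: 10.98
ee_pos: [0.4654, 0.068, 0.0835]
orientation: [[0.152, 0.988, -0.006], [0.988, -0.152, -0.0], [-0.001, -0.006, -1.0]]
ft_force: [-7.6, 3.4, 4.7]
gripper_width: 0.0107
gripper_force: 26.0
```

{"method": "arm_command", "body": {
  "offset": [
    [0, -0.03, 0],
    [0, 0.005, -0.14],
    [0, 0.014, -0.139],
    [0, 0.023, -0.138],
    [0, 0.032, -0.136],
    [0, 0.04, -0.134],
    [0, 0.049, -0.131],
    [0, 0.057, -0.127],
    [0, 0, 0],
    [0, 0, 0]
  ],
  "turn": [
    [0, 0, 0],
    [0, 0, 0],
    [0, 0, 0],
    [0, 0, 0],
    [0, 0, 0],
    [0, 0, 0],
    [0, 0, 0],
    [0, 0, 0],
    [0, 0, 0],
    [0, 0, 0]
  ]
}}

```text
clock: 12.22
ee_pos: [0.4856, 0.0649, 0.1785]
orientation: [[0.152, 0.988, -0.004], [0.988, -0.152, 0.0], [-0.0, -0.004, -1.0]]
ft_force: [-5.6, 3.0, 1.2]
gripper_width: 0.0112
gripper_force: 24.7
```

{"method": "arm_command", "body": {
  "offset": [
    [0, 0.065, -0.124],
    [0, 0.073, -0.119],
    [0, 0.081, -0.114],
    [0, 0.088, -0.108],
    [0, 0.095, -0.102],
    [0, 0.101, -0.096],
    [0, 0.107, -0.089],
    [0, 0.113, -0.082],
    [0, 0, 0],
    [0, 0, 0]
  ],
  "turn": [
    [0, 0, 0],
    [0, 0, 0],
    [0, 0, 0],
    [0, 0, 0],
    [0, 0, 0],
    [0, 0, 0],
    [0, 0, 0],
    [0, 0, 0],
    [0, 0, 0],
    [0, 0, 0]
  ]
}}

```text
clock: 13.48
ee_pos: [0.5557, 0.054, 0.2641]
orientation: [[0.152, 0.988, -0.005], [0.988, -0.152, -0.0], [-0.001, -0.005, -1.0]]
ft_force: [-12.8, 1.0, 16.7]
gripper_width: 0.011
gripper_force: 26.5
```

```bash
python3 - <<'E'
from h import *
import cv2
go([.468,.067,.08],81.1)
a=robot.read_camera("scene")
cv2.imwrite("pics/g.png",cv2.resize(a[100:290,180:380],None,fx=3,fy=3,interpolation=cv2.INTER_CUBIC))
E
```

```text
at [0.5557 0.054  0.2641] t 13.475 F [-12.8   1.   16.7] w 0.011044487683055722
shift(first) /0.1: [-0.004 -0.877  1.845] turn deg tool: [-0.3   0.06  0.14]
```

View pics/g.png

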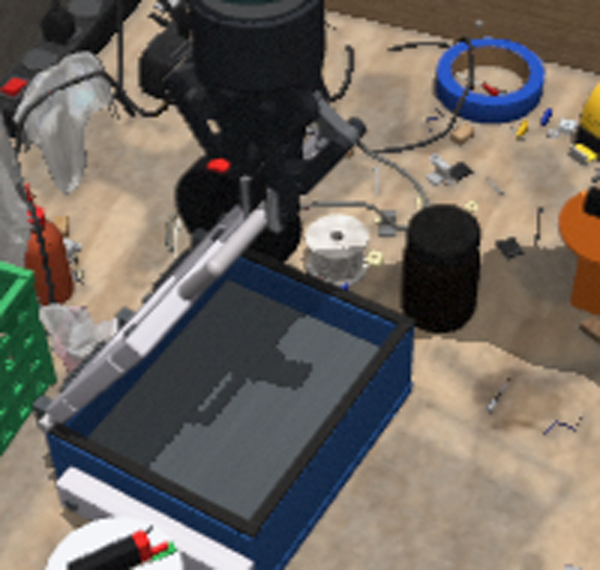

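The lid is up at roughly 0.97 rad, with the bar held in the fingers, which mostly hide the drum. The tool feels about 21 N outward along the lid, so I'll relax the commanded pose outward.

{"method": "arm_command", "body": {
  "offset": [
    [0, -0.02, -0.03],
    [0, -0.02, -0.03],
    [0, 0, 0],
    [0, 0, 0]
  ],
  "turn": [
    [0, 0, 0],
    [0, 0, 0],
    [0, 0, 0],
    [0, 0, 0]
  ]
}}

```text
clock: 14.02
ee_pos: [0.5586, 0.0537, 0.2666]
orientation: [[0.153, 0.988, 0.006], [0.988, -0.153, 0.001], [0.002, 0.006, -1.0]]
ft_force: [10.6, 1.1, -15.5]
gripper_width: 0.0109
gripper_force: 25.2
```

{"method": "arm_command", "body": {
  "offset": [
    [0, 0.018, 0.025],
    [0, 0.118, -0.075],
    [0, 0.123, -0.067],
    [0, 0.127, -0.059],
    [0, 0, 0],
    [0, 0, 0]
  ],
  "turn": [
    [0, 0, 0],
    [0, 0, 0],
    [0, 0, 0],
    [0, 0, 0],
    [0, 0, 0],
    [0, 0, 0]
  ]
}}

```text
clock: 14.78
ee_pos: [0.5933, 0.0482, 0.2861]
orientation: [[0.153, 0.988, 0.001], [0.988, -0.153, 0.0], [0.0, 0.001, -1.0]]
ft_force: [-2.6, 1.1, 5.5]
gripper_width: 0.0104
gripper_force: 27.0
```

{"method": "arm_command", "body": {
  "offset": [
    [0, 0.13, -0.05],
    [0, 0.133, -0.042],
    [0, 0.073, -0.019],
    [0, 0, 0],
    [0, 0, 0],
    [0, 0, 0]
  ],
  "turn": [
    [0, 0, 0],
    [0, 0, 0],
    [0, 0, 0],
    [0, 0, 0],
    [0, 0, 0],
    [0, 0, 0]
  ]
}}

```text
clock: 15.52
ee_pos: [0.6268, 0.043, 0.2967]
orientation: [[0.153, 0.988, 0.001], [0.988, -0.153, -0.0], [0.0, 0.001, -1.0]]
ft_force: [-0.2, 0.4, 4.5]
gripper_width: 0.0109
gripper_force: 27.4
```

```bash
python3 - <<'E'
from h import *
import cv2
go([.468,.067,.08],81.1)
a=robot.read_camera("scene");b=robot.read_camera("top")
f=lambda i,x,y:cv2.resize(i[y:y+100,x:x+100],None,fx=4,fy=4,interpolation=cv2.INTER_CUBIC)
cv2.imwrite("pics/i.png",np.hstack([f(a,210,110),f(b,280,120)]))
E
```

```text
at [0.6268 0.043  0.2967] t 15.525 F [-0.2  0.4  4.5] w 0.010946410459773431
shift(first) /0.1: [-0.005 -1.609  2.165] turn deg tool: [ 0.07 -0.    0.12]
```

View pics/i.png

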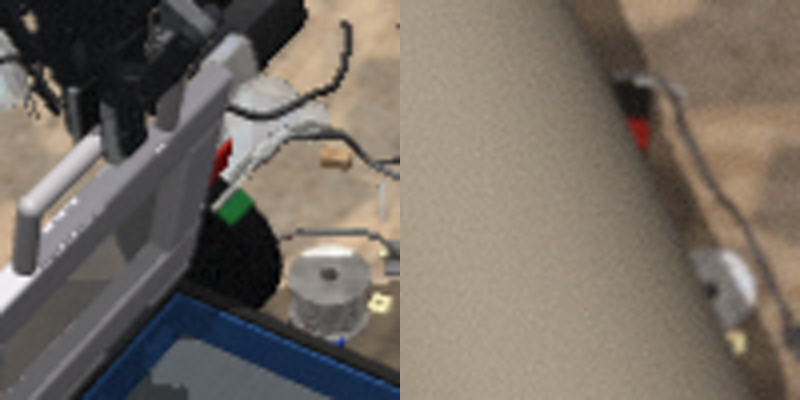

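The pointer, crop (220,165), stands past the green mark and the white line, and the arc kinematics give about 1.33 rad. I'll ease it back to about 1.0 rad.

{"method": "arm_command", "body": {
  "offset": [
    [0, -0.073, 0.019],
    [0, -0.133, 0.042],
    [0, -0.13, 0.05],
    [0, -0.127, 0.059],
    [0, -0.123, 0.067],
    [0, -0.073, 0.045],
    [0, 0, 0],
    [0, 0, 0],
    [0, 0, 0],
    [0, 0, 0]
  ],
  "turn": [
    [0, 0, 0],
    [0, 0, 0],
    [0, 0, 0],
    [0, 0, 0],
    [0, 0, 0],
    [0, 0, 0],
    [0, 0, 0],
    [0, 0, 0],
    [0, 0, 0],
    [0, 0, 0]
  ]
}}

```text
clock: 16.88
ee_pos: [0.5615, 0.0532, 0.2679]
orientation: [[0.153, 0.988, -0.0], [0.988, -0.153, 0.0], [-0.0, -0.0, -1.0]]
ft_force: [-2.8, 0.7, 3.6]
gripper_width: 0.0106
gripper_force: 27.2
```

```bash
python3 - <<'E'
from h import *
import cv2
s=robot.sense();p=np.array(s['ee_pos']);a=np.radians(-8.9)
u=(p[:2]-[.4654,.068])@[np.cos(a),np.sin(a)];print(np.arctan2(p[2]-.0835,.215-u),np.hypot(p[2]-.0835,.215-u))
a=robot.read_camera("scene");b=robot.read_camera("top")
f=lambda i,x,y:cv2.resize(i[y:y+100,x:x+100],None,fx=4,fy=4,interpolation=cv2.INTER_CUBIC)
cv2.imwrite("pics/j.png",np.hstack([f(a,200,110),f(b,280,120)]))
E
```

```text
1.0025772802756332 0.21882155549473686
```

View pics/j.png

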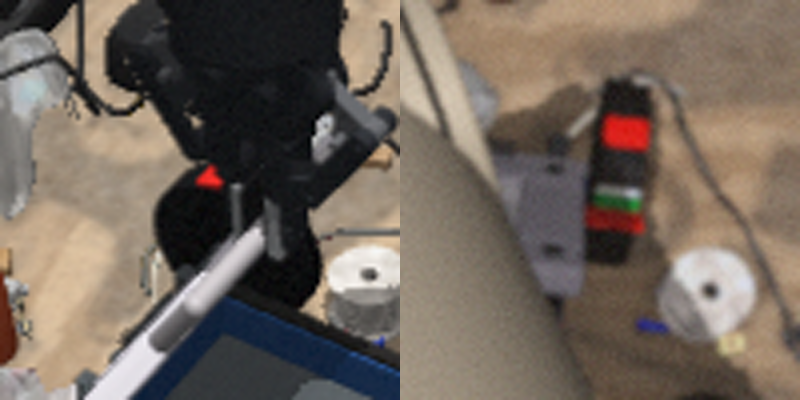

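```bash
python3 - <<'E'
from h import *
m=robot.camera_model('top');R=np.array(m['R']);t=np.array(m['t']);f=210/np.tan(np.radians(m['fov_y']/2))
a=np.radians(-8.9);cx=np.array([np.cos(a),np.sin(a),0]);cy=np.array([-np.sin(a),np.cos(a),0])
H=np.array([.4654,.068,.097])+.215*cx
def px(r,q,y,o): # crop pixel, o=origin
    X=H+cy*y+r*(-np.cos(q)*cx+np.sin(q)*np.array([0,0,1.]));c=R@X+t
    return ((np.array([c[0]/c[2]*f+m['cx'],c[1]/c[2]*f+m['cy']])-o)*4+1.5).round(0)
o=np.array([160,130])
print('shut drum', [px(54,0,0,o)]) if 0 else None
for r in(.054,.06,.07,.08,.085):print('q0 r',r,px(r,0,-.128,o))
print('green',px(.054,.9,-.134,o),px(.054,1.1,-.134,o),'white',px(.054,1.15,-.134,o),'red',px(.054,1.6,-.134,o))
o=np.array([280,120])
print('now green',px(.054,.9,-.134,o),px(.054,1.1,-.134,o),'white',px(.054,1.15,-.134,o))
for q in(.85,.9,.95,1,1.05,1.1):print(q,[px(r,q,-.13,o)[1] for r in(.055,.06,.07,.08)])
E
```

```text
q0 r 0.054 [671. 224.]
q0 r 0.06 [670. 234.]
q0 r 0.07 [668. 251.]
q0 r 0.08 [665. 268.]
q0 r 0.085 [664. 276.]
green [693. 175.] [696. 157.] white [697. 152.] red [703. 109.]
now green [213. 215.] [216. 197.] white [217. 192.]
0.85 [np.float64(220.0), np.float64(224.0), np.float64(233.0), np.float64(242.0)]
0.9 [np.float64(215.0), np.float64(219.0), np.float64(227.0), np.float64(236.0)]
0.95 [np.float64(211.0), np.float64(214.0), np.float64(222.0), np.float64(229.0)]
1 [np.float64(206.0), np.float64(209.0), np.float64(216.0), np.float64(222.0)]
1.05 [np.float64(202.0), np.float64(204.0), np.float64(210.0), np.float64(215.0)]
1.1 [np.float64(197.0), np.float64(199.0), np.float64(203.0), np.float64(208.0)]
```

The top crop shows the pointer centred at y≈219. The projection model gives 218 for 1.0 rad, which agrees with the arm's 1.00. The lid is at rest and held, so I'll hand in.

```bash
python3 -c "
from bench import robot
print(robot.job_done())"
```

```text
the job is handed in; nothing more can be done
None
```

The job is handed in, but it returned no verdict. The vent valve stands at about 60°, and the lid was lifted to about 1.33 rad. It was then eased back and is still held at about 1.0 rad, in the green band, and I kept clear of the jar, spool and tape measure.

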